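# Lower a power supply on a hand-cranked rack lift

## Robot

A 6-joint arm with a two-finger parallel gripper is mounted at the origin on the work surface. World frame = base frame: x ahead of the robot, y to its left, z up, the work surface at z = 0. Lengths are in m, angles in degrees, forces in N, time in s.
With the tool pointing down it reaches from about 0.375 to 0.9 m from the base axis. Payload 3.1 kg.
Tool frame: the origin (TCP) lies at the very end of the fingers, on their centre line; the grasp point (between the pads) lies 19 mm behind it (bot.grip_point_offset is the distance from the TCP to the grasp point, in m); z points along the fingers, x is the direction in which the jaws open and shut, and the axes are right-handed (so a half turn about z gives the same grasp; the last joint's range is limited). The gripper opens to 87 mm and grips with 3 to 60 N. Pads are 19 mm wide; open, the fingers measure 117 mm over their backs; the gripper's body (75 mm by 190 mm) begins 51 mm behind the grasp point.
Start: joints at [-78.753, 30.224, 82.088, -0, 67.689, -10.227], TCP at [0.229, -0.582, 0.223] pointing down, gripper open.
Joint ranges: [-176.69, 176.69], [-43.24, 126.21], [12.49, 139.97], [-82, 262], [0, 151.66], [-163.58, 163.58]. Speed limits (degrees/s): [159.86, 159.86, 180, 180, 180, 180].

## Interface

Orientations are given as a 3x3 rotation matrix whose columns are the frame's x, y, z axes.
In Python, from rig import bot, capture, recognise, place_of gives the robot as it stands.
- The arm moves only by the tool send_rows, never from a script. Its argument "motion" is a list of rows, each a list of 2 entries, a list of its own where there are three numbers: the shift along the tool's x, y, z in mm, then the turn about the tool's z in rad. A call has exactly 5 rows; each row shifts and turns the pose as measured when the row begins, along the tool's axes as they then stand; what a row does not reach is not made up. A row lasts 1/12 s, in which the tool goes at most 41.7 mm and 7.16 degrees, less where a joint would pass 70% of its speed; a pose out of reach is approached as far as the arm can. A call with a gripper value outside its range is refused whole. "gripper" is the closure, from 0 (fully open) to 1 (shut), set as the call begins (left out, the last holds). The fingers move at their own pace and stop on an object; the grip force is fixed at half the most. Time passes only in rows, so rows that do not move let the fingers close, or fill a call up. It gives the time, the measured TCP pose, the force and the opening at its end, in the units of the state.
- bot.read_state(): the state, without advancing time (a new reading comes with each control period).
- capture(name): name is "side" or "top" or "wrist"; returns a dict with "image" (480x640x3 uint8, blue, green, red), "fx", "fy", "cx", "cy" (pixels), "rvec" (rotation vector, rad) and "tvec" (3), from world to camera coordinates, as OpenCV has them. Camera axes: x right, y down, z forward; pixel columns grow to the right and rows downward; lengths in m; the calibration is good to about 2 mm. A picture is of the moment at which its call begins. There is no depth.
- bot.hand_in(): hands the job in, once; it reports no verdict.
Trained networks look in the newest picture that a camera, given by its name, has taken for a name from the list of things; names that differ only in an ending like _2 or _b are one class to them, and where a whole thing is asked for, a point or a joint stands for the part that bears it (a point fixed in the world has none). Each returns a list of dicts, best first, with "p" (0 to 1); they miss things now and then, are a little off and sometimes report something else, mostly with a low value. They report only what shows in the picture. A call takes as long as a camera call.
- recognise(camera, target): "xy" ([column, row] in pixels, amid what is visible of it).
- place_of(camera, target): "xy" ([column, row] in pixels: a listed point, or the origin of a listed thing).
The state is a dict: "time_s": time; "joint_positions": joint angles; "qvel": joint speeds; "tau": joint torques, N m; "position": TCP position; "tcp_rot": TCP orientation; "force": force on the tool from outside, world axes, zero at the start; "moment": the same for the moment, N m; "opening": opening from 0.0 (shut) to 1.0 (fully open).
Only numpy, scipy, OpenCV 4.12 (cv2) and the standard library are available. Lean on these libraries where they do the work, as an engineer would, in place of code of your own. Each camera call takes 0.05 s, during which the arm holds its last target.

## Task

The bench lift is holding a power-supply unit up on its platform. Press the red release lever fully down, wind the crank up a touch so that the yellow pawl springs out of the ratchet, then let the crank turn back slowly, keeping hold of its orange handle until the platform stands with its full weight on the rubber buffer below, and only then let go. Never let the platform run away or drop, do not force it down into the buffer, keep your hands off the power supply and leave everything else where it is.

Things in the scene. Friction and masses are not known exactly. Their poses are not given: they have to be found in the camera images.
- lift: hand-cranked rack lift fixed to the table. Origin on the table under its gear housing; x to the far side, y to the platform side, z up. In mm: base plate x -150..120, y -110..220, 15 thick; blue housing x -50..50, y -33..17, top z 145; mast 40 x 40 at y 45, top z 306; ratchet wheel 96 across at y -50, crank arm at y -82, both on the crank shaft; platform 160 x 125 at x 0, y 145
- shaft (a point): point on the crank's axis of turning, level with the middle of the handle: lift frame (0, -122, 130) mm. The axis runs along the lift's y
- handle: the orange handle, a free-spinning round sleeve, origin at its middle, 22 mm across, 66 mm long, along the lift's y axis, 70 mm from the shaft axis; crank arm at its +y end, its -y end free. Starts 35 degrees above level on the far (+x) side; lowering carries it over the top to the near side (about 100 to 145 degrees from +x at the end)
- crank (a joint): crank angle, rad: 0 at the start, + winds up (handle goes from the top to the far side and down), - lowers. Stops at 0.45 and -1.95. The load pushes the handle in the lowering sense with about 6 to 10 N; otherwise it turns freely. Let go with the pawl out, it runs away, and even the last 2 mm of platform travel would be a drop
- pedal (a point): middle of the top face of the red release lever's pad, 30 x 34 mm, which sticks out to the near (-x) side of the lift, 60 mm from its pivot. At the start it faces up and slopes 20 degrees (its outer edge higher); pressing down moves it about 30 mm down
- pawl_pivot (a point): axis (along the lift's y) on which both the release lever and the pawl turn
- release (a joint): angle of the red release lever, rad: 0 up, 0.5 fully down at its stop. About 3 to 5 N at the pad moves it; it stays where it is left
- pawl (a joint): angle of the yellow pawl against the release lever, which works it through a spring, rad. About 0 at the start; about -0.46 with the lever down and the pawl still caught by the loaded tooth; about -0.1 once the crank has been wound up some 0.05 to 0.12 rad and the pawl has sprung clear
- carriage (a joint): height of the platform against its start, m: negative is lower; 60 mm for each radian of crank. Travel to the buffer is some 70 to 110 mm and differs between setups: feel for it at the handle, where the load fades as the platform comes to stand
- platform (a point): middle of the yellow platform's top face (8 mm thick), on which the power supply stands
- rest: adjustable rest under the platform: a steel post with a black rubber buffer (38 mm across, gives 1 mm for 8 N) on top, on which the platform must come to stand. The origin is at the foot of the rest, on the table; the height of the buffer top is set anew for each job, 80 to 120 mm above the table, and is not told here
- supply: power-supply unit, grey steel box 130 x 100 x 60 mm, about 0.5 to 0.9 kg, loose on the platform, origin under its centre
- screw_jar: clear screw jar with a blue lid, 44 mm across, 55 mm tall, origin under its centre; bystander
- gear_motor: small yellow gear motor, 46 x 24 x 22 mm, lying beside the lift; bystander
- spanner: 130 mm steel spanner lying on the lift's base plate; bystander
- screwdriver: red screwdriver lying on the table; bystander
- multimeter: yellow multimeter, 140 x 72 x 32 mm, lying flat; bystander
- rover: small white and green four-wheeled robot, 130 mm long, 80 mm tall; bystander
- parts_tray: blue divided parts tray, 200 x 140 x 45 mm; bystander

How it is judged (in metres and radians):
On the way, in this order (a step that is already met when the one before it is completed fails the run):
1. the release lever is pressed down while the pawl still holds the load (value of joint release above 0.42 rad and value of joint crank above -0.06 rad), for 0.1 s.
2. the crank is wound up a touch and held, and the pawl has sprung clear of the ratchet (value of joint release above 0.42 rad and value of joint pawl above -0.25 rad and value of joint crank above -0.3 rad), for 0.2 s.
3. the platform has come to stand on the rest while the hand is still on the handle (contact force between rest and anything else above 5.5 N and contact force between the fingers and handle above 0.5 N), for 0.4 s.
At the end, for the whole second after the job is handed in: the platform is down (at least 60 mm lower) and stands on the rubber buffer with its own weight (5 to 15 N on the rest), the power supply at rest, level and still flat on the platform within 20 mm of its middle (contact force between rest and anything else between 5 and 15 N and linear speed of supply below 0.02 m/s and angle between supply's own z axis and vertical below 0.1 rad and horizontal distance between supply and platform below 0.02 m and z of supply in the frame of platform below 0.006 m and value of joint carriage below -0.06 m); the robot touches nothing.
It fails at once if the platform ran down or dropped faster than 120 mm/s (velocity of joint carriage below -0.12 m/s).
It fails at once if the platform was forced into the buffer (over 20 N, about twice its weight) (contact force between rest and anything else above 20 N).
It fails at once if the power supply was pushed by the robot (contact force between any of the arm, the fingers and supply above 2 N).
It fails at once if a bystander was moved more than 30 mm (distance of any of screw_jar, gear_motor, spanner, screwdriver, multimeter, rover, parts_tray from where it was at the start of the episode above 0.03 m).
It also fails if it takes over 64 s, if anything falls off the work surface, if the arm or the gripper's body presses on something with over 40 N, if the wrist force passes 120 N, or if a joint passes its speed limit or range.

## Working session

There is one attempt and no reset: what is moved stays moved. The work goes in short steps, Python scripts to look and compute and a tool call to move; the robot and the scene stay as the last step left them, time stands still between calls to the robot, and variables do not carry over. Pictures are saved under pics/ and viewed, and the job is handed in when it is done.

Besides the shell and the picture viewer there is one more tool, called after "Call:" as name([rows], argument=value, ...), one row to a line, values as JSON. send_rows: Moves the arm, as the interface text tells. Its arguments: {"type":"object","properties":{"motion":{"type":"array","items":{"type":"array"}},"gripper":{"type":"number"}},"required":["motion"]}

```bash
ls; mkdir -p pics
cat > h.py <<'E'
import numpy as np,cv2
from rig import bot,capture,recognise,place_of
def snap(n,f):
    c=capture(n);cv2.imwrite('pics/'+f,c['image']);return c
E
python3 - <<'E'
from h import *
for n in ['side','top','wrist']:
    c=snap(n,n+'0.png')
    R=cv2.Rodrigues(np.array(c['rvec']))[0];print(n,c['fx'],c['cx'],c['cy'],'cam at',(-R.T@np.array(c['tvec']).ravel()).round(3),'fwd',R[2].round(2))
    for t in ['lift','shaft','handle','pedal','pawl_pivot','platform','rest','supply']:
        r=place_of(n,t); print(t,[(np.round(q['xy'],1),round(q['p'],2)) for q in r[:2]])
s=bot.read_state();print(s['time_s'],s['position'],np.round(s['tcp_rot'],3),s['force'],s['opening'])
E
```

```text
pics
side 465.7361963624744 328.76978076929873 240.1249934571081 cam at [ 1.315 -0.582  0.883] fwd [-0.61  0.5  -0.61]
lift [(array([325. , 285.1]), 0.58)]
shaft [(array([288.2, 267.8]), 0.74)]
handle [(array([295.8, 263.7]), 0.64), (array([282.8, 268. ]), 0.45)]
pedal [(array([290.2, 242.1]), 0.73)]
pawl_pivot [(array([294.8, 257. ]), 0.61)]
platform []
rest [(array([368.1, 263.5]), 0.79)]
supply [(array([370.4, 209.2]), 0.81), (array([284.1, 267.4]), 0.33)]
top 492.5427366062847 316.1969261422799 236.30817075581254 cam at [0.442 0.059 1.494] fwd [ 0.1  -0.02 -1.  ]
lift [(array([319.7, 237.2]), 0.67)]
shaft [(array([362.2, 234.5]), 0.97)]
handle [(array([369.6, 214.8]), 0.46)]
pedal [(array([341.4, 278. ]), 0.57)]
pawl_pivot [(array([335.9, 262. ]), 0.89), (array([469.5, 215.1]), 0.49)]
platform [(array([469.9, 219.3]), 0.51)]
rest [(array([363.6, 233.7]), 0.71)]
supply [(array([270. , 224.2]), 0.93)]
wrist 430.18051304847654 321.92161560464547 239.2352571620612 cam at [ 0.297 -0.555  0.385] fwd [-0.25 -0.1  -0.96]
lift []
shaft []
handle []
pedal []
pawl_pivot []
platform []
rest []
supply []
1.35 [ 0.22882904 -0.58158633  0.22256939] [[ 0.366 -0.931 -0.   ]
 [-0.931 -0.366 -0.   ]
 [ 0.     0.    -1.   ]] [ 0.02448612 -0.40667608 -0.3826905 ] 0.995709812311543
```

View images.

View pics/side0.png

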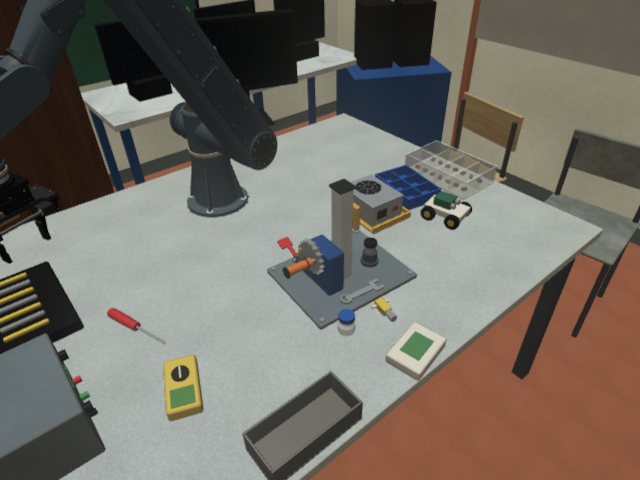

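View pics/top0.png

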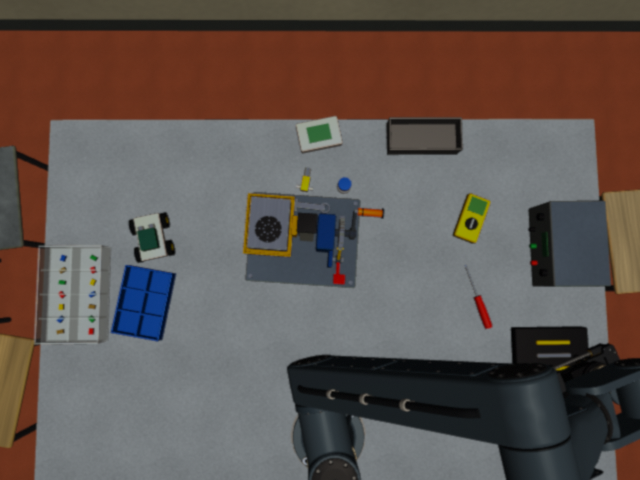

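Run:
```python
import cv2
t=cv2.imread('pics/top0.png')[170:310,225:405];s=cv2.imread('pics/side0.png')[160:340,250:450]
cv2.imwrite('pics/tc.png',cv2.resize(t,None,fx=4.4,fy=4.2,interpolation=3))
cv2.imwrite('pics/sc.png',cv2.resize(s,None,fx=4,fy=3.3,interpolation=3))
```

```text
(no output)
```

View pics/tc.png

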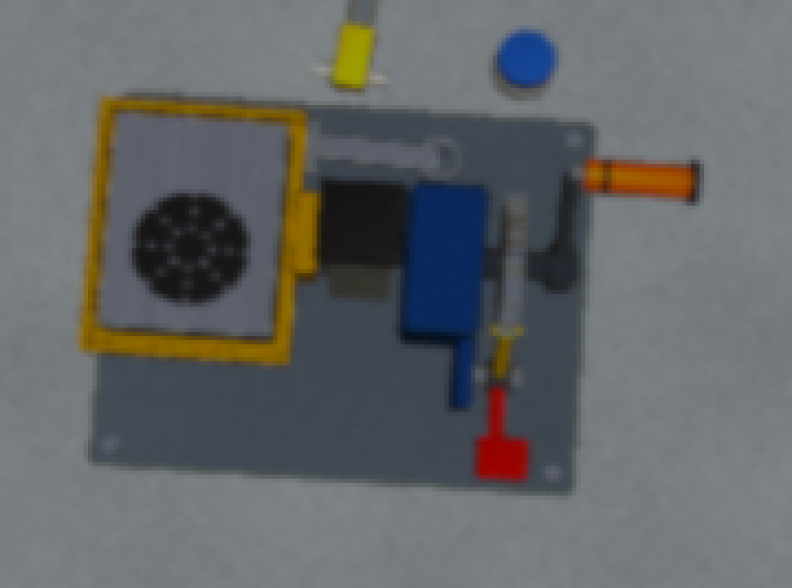

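View pics/sc.png

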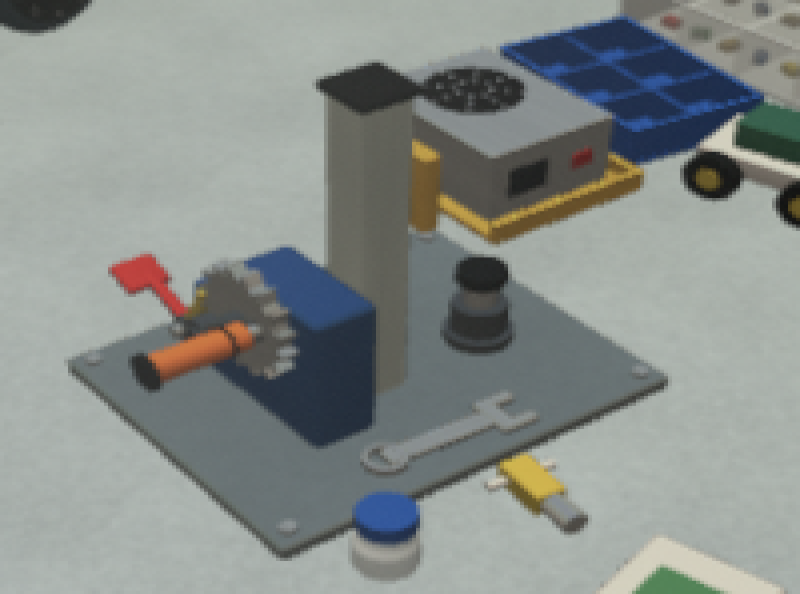

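```bash
cat >> h.py <<'E'
def cam(n):
    import json
    return json.load(open('cams.json'))[n]
def proj(c,P):
    K=np.array([[c['fx'],0,c['cx']],[0,c['fy'],c['cy']],[0,0,1.]])
    return cv2.projectPoints(np.array(P,float).reshape(-1,1,3),np.array(c['rvec'],float),np.array(c['tvec'],float),K,None)[0][:,0]
def tri(c1,p1,c2,p2):
    from scipy.optimize import least_squares
    f=lambda X:np.r_[proj(c1,X)[0]-p1,proj(c2,X)[0]-p2]
    r=least_squares(f,[.5,0,.1]);return r.x,r.fun
def L2W(p,P):
    x,y,a=p;P=np.array(P,float).reshape(-1,3)/1000
    c,s=np.cos(a),np.sin(a)
    return np.c_[x+c*P[:,0]-s*P[:,1],y+s*P[:,0]+c*P[:,1],P[:,2]]
E
python3 - <<'E'
from h import *
import json
from scipy.optimize import least_squares
cs={}
for n in ['side','top']:
    c=capture(n);cs[n]={k:(np.array(c[k]).ravel().tolist() if k in('rvec','tvec') else float(c[k])) for k in ['fx','fy','cx','cy','rvec','tvec']}
json.dump(cs,open('cams.json','w'))
T=[((120,-110,15),(360.2,199.3)),((-150,-110,15),(355,287.1)),((-150,220,15),(245.5,280.2)),((57.3,-155,170.2),(383.4,213.1)),((57.3,-89,170.2),(358.6,211.9))]
S=[((120,-110,15),(320,328.8)),((-150,-110,15),(267.5,272.1)),((120,220,15),(416.3,275.2)),((57.3,-155,170.2),(286.8,272.1)),((57.3,-89,170.2),(309.5,261.5)),((0,45,306),(342.5,186.7))]
def f(p):
    return np.r_[(proj(cs['top'],L2W(p,[a for a,_ in T]))-[b for _,b in T]).ravel(),(proj(cs['side'],L2W(p,[a for a,_ in S]))-[b for _,b in S]).ravel()]
r=least_squares(f,[.5,0,0],loss='soft_l1');print(r.x,np.degrees(r.x[2]));print(f(r.x).reshape(-1,2).round(1))
X,e=tri(cs['top'],(339.1,279.3),cs['side'],(285.5,242.4));print('pedal',X,e)
p=r.x;c,s=np.cos(p[2]),np.sin(p[2]);d=X[:2]-p[:2];print('pedal lift',c*d[0]+s*d[1],-s*d[0]+c*d[1])
print('shaft',L2W(p,(0,-122,130)),'handle',L2W(p,(57.3,-122,170.2)))
json.dump(p.tolist(),open('lift.json','w'))
E
```

```text
[ 0.58881022  0.01272124 -0.08236344] -4.719077681570953
[[ 1.  -1.1]
 [ 0.3  0. ]
 [-0.3 -1.3]
 [-1.  -0.7]
 [-0.4 -1.4]
 [-0.9 -2.4]
 [-2.2 -4.1]
 [ 0.7 -1.4]
 [-0.8  0.5]
 [ 0.5  0.1]
 [-1.  -2.1]]
pedal [ 0.45498595 -0.0289528   0.09310923] [-0.83697334 -0.56570773 -0.98244465  0.02619938]
pedal lift -0.1299420746345465 -0.052542541052484806
shaft [[ 0.57877323 -0.10886518  0.13      ]] handle [[ 0.63587899 -0.11357928  0.1702    ]]
```

```bash
cat >> h.py <<'E'
def W2L(X):
    import json
    x,y,a=json.load(open('lift.json'));X=np.array(X,float);d=X[:2]-[x,y];c,s=np.cos(a),np.sin(a)
    return np.round(np.array([c*d[0]+s*d[1],-s*d[0]+c*d[1],X[2]])*1000,1)
def st():
    import json
    s=bot.read_state();R=np.array(s['tcp_rot']);a=json.load(open('lift.json'))[2]
    c,q=np.cos(a),np.sin(a);F=np.array(s['force']);
    print('t',round(s['time_s'],2),'TCP lift',W2L(s['position']),'xang-lift',round(np.degrees(np.arctan2(R[1,0],R[0,0])-a),2),'Flift',np.round([c*F[0]+q*F[1],-q*F[0]+c*F[1],F[2]],1),'open',round(s['opening'],3),'q',np.round(s['joint_positions'],0))
E
python3 - <<'E'
from h import *
t,s=cam('top'),cam('side')
for a,b in [((383.4,213.1),(286.8,272.1)),((358.6,211.9),(309.5,261.5)),((371,212.5),(298.3,266.8)),((339.1,279.3),(285.5,242.4))]:
    X,e=tri(t,a,s,b);print(X.round(4),W2L(X),e.round(1))
st()
import json
p=json.load(open('lift.json'))
for n in ['top','side']:
    im=cv2.imread(f'pics/{n}0.png')
    for P in [(120,-110,15),(-150,-110,15),(-150,220,15),(120,220,15),(57.3,-155,170.2),(57.3,-89,170.2),(0,45,306),(50,-33,145),(-50,-33,145),(50,17,145)]:
        u=proj(cam(n),L2W(p,P))[0];cv2.circle(im,tuple(np.round(u*16).astype(int).tolist()),24,(255,0,255),-1,cv2.LINE_AA,4)
    im=im[170:310,225:405] if n=='top' else im[160:340,250:450]
    cv2.imwrite(f'pics/{n}ov.png',cv2.resize(im,None,fx=4,fy=3.3 if n=='side' else 4,interpolation=3))
E
```

```text
[ 0.6327 -0.1465  0.1713] [  56.9 -155.1  171.3] [-0.9 -0.6 -0.9  0. ]
[ 0.6357 -0.0809  0.1689] [ 54.4 -89.5 168.9] [-0.3 -0.2 -0.4  0. ]
[ 0.6342 -0.1138  0.1699] [  55.7 -122.4  169.9] [-0.6 -0.4 -0.6  0. ]
[ 0.455  -0.029   0.0931] [-129.9  -52.5   93.1] [-0.8 -0.6 -1.   0. ]
t 1.45 TCP lift [-309.9 -621.9  222.6] xang-lift -63.81 Flift [ 0.2  0.6 -0. ] open 1.0 q [-79.  30.  82.  -0.  68. -10.]
```

View pics/topov.png

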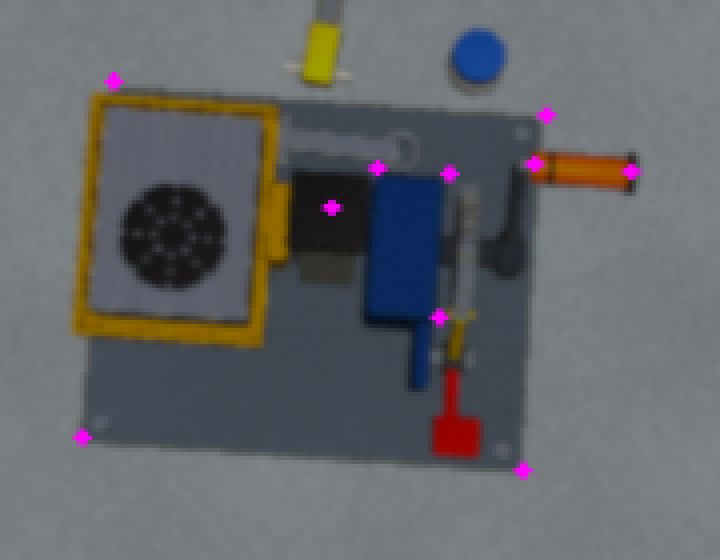

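View pics/sideov.png

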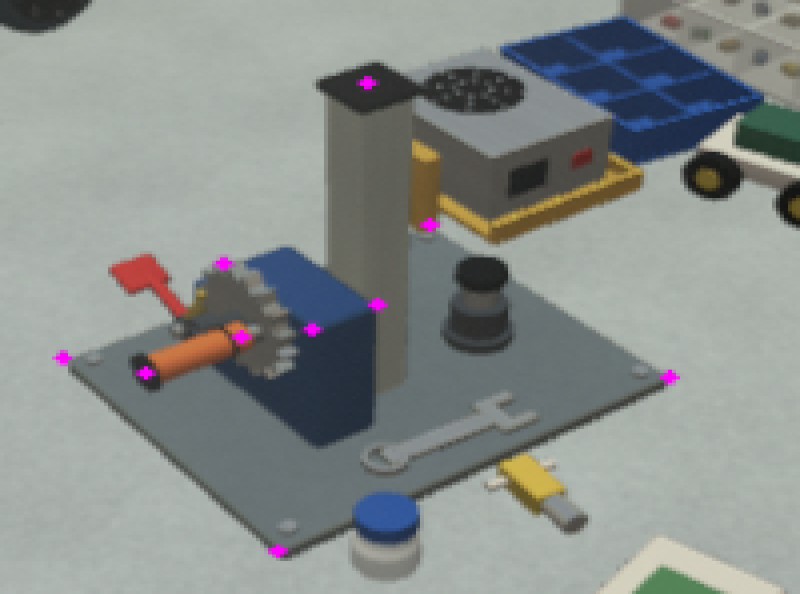

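Call:
send_rows([
  [[0, 0, 0], 0.0914],
  [[0, 0, 0], 0.0914],
  [[0, 0, 0], 0.0914],
  [[0, 0, 0], 0.0914],
  [[0, 0, 0], 0.0914],
], gripper=1)

```text
time_s: 1.87
position: [0.2288, -0.5815, 0.2225]
tcp_rot: [[-0.102, -0.995, -0.0], [-0.995, 0.102, 0.0], [-0.0, 0.0, -1.0]]
force: [0.7, -0.3, -0.3]
opening: 0.709
```

```bash
python3 -c "
from h import *
st()"
```

```text
t 1.87 TCP lift [-309.9 -621.8  222.5] xang-lift -91.13 Flift [ 0.7 -0.2 -0.3] open 0.709 q [-79.  30.  82.   0.  68.  17.]
```

Call:
send_rows([
  [[-38, -12, 0], -0.02],
  [[-38, -12, 0], 0],
  [[-38, -12, 0], 0],
  [[-38, -12, 0], 0],
  [[-38, -12, 0], 0],
])

```text
time_s: 2.28
position: [0.3048, -0.4029, 0.221]
tcp_rot: [[-0.097, -0.995, 0.001], [-0.995, 0.097, -0.012], [0.011, -0.003, -1.0]]
force: [0.2, 0.3, 0.8]
opening: 0.329
```

Call:
send_rows([
  [[-38, -12, 0], 0],
  [[-38, -12, 0], 0],
  [[-38, -12, 0], 0],
  [[-38, -12, 0], 0],
  [[-38, -12, 0], 0],
])

```text
time_s: 2.7
position: [0.3854, -0.2115, 0.22]
tcp_rot: [[-0.101, -0.995, 0.004], [-0.995, 0.101, -0.014], [0.014, -0.006, -1.0]]
force: [1.1, -0.8, -0.4]
opening: 0.017
```

```bash
python3 -c "
from h import *
st()"
```

```text
t 2.7 TCP lift [-184.3 -240.2  220. ] xang-lift -91.1 Flift [ 1.2 -0.7 -0.4] open 0.017 q [-43.  16. 108.  -1.  55.  53.]
```

Remaining: lift dx +49, dy +188.

Call:
send_rows([
  [[-40, -11, 0], -0.01],
  [[-40, -11, 0], 0],
  [[-38, -10, 0], 0],
  [[-36, -9, 0], 0],
  [[-30, -8, 0], 0],
])

```text
time_s: 3.12
position: [0.4534, -0.0261, 0.2195]
tcp_rot: [[-0.091, -0.996, 0.009], [-0.996, 0.091, -0.016], [0.015, -0.011, -1.0]]
force: [0.4, -0.2, 0.7]
opening: 0.001
```

Call:
send_rows([
  [[0, 0, 10], 0],
  [[0, 0, 20], 0],
  [[0, 0, 20], 0],
  [[0, 0, 10], 0],
  [[0, 0, 0], 0],
])

```text
time_s: 3.53
position: [0.4589, -0.0184, 0.1601]
tcp_rot: [[-0.076, -0.997, 0.02], [-0.997, 0.076, -0.016], [0.015, -0.021, -1.0]]
force: [-0.7, -0.4, 0.4]
opening: 0.008
```

```bash
python3 -c "
from h import *
st()
for n in ['top','side','wrist']: snap(n,n+'1.png')
a=cv2.imread('pics/side1.png')[120:340,200:450];b=cv2.imread('pics/wrist1.png')
cv2.imwrite('pics/s1c.png',cv2.resize(a,None,fx=3,fy=2.7,interpolation=3))"
```

```text
t 3.53 TCP lift [-126.9  -41.7  160.1] xang-lift -89.65 Flift [-0.7 -0.4  0.4] open 0.008 q [-16.  23. 110.  -1.  46.  79.]
```

View pics/s1c.png

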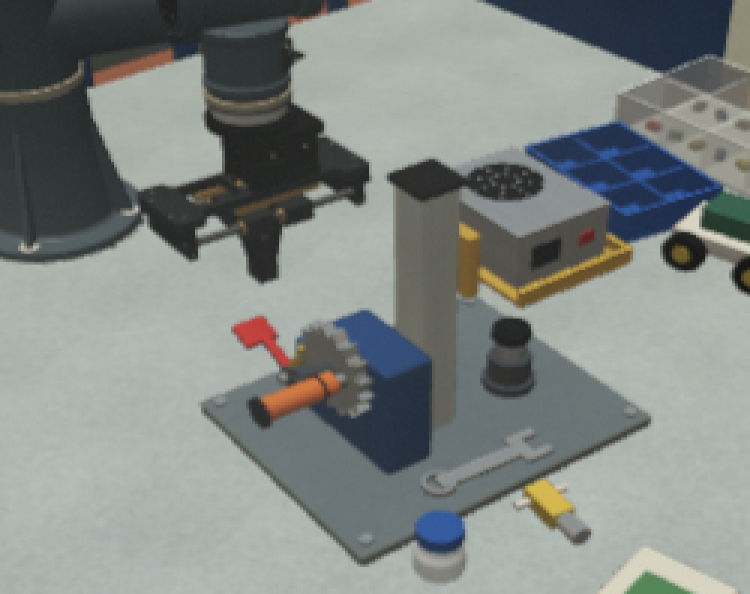

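View pics/wrist1.png

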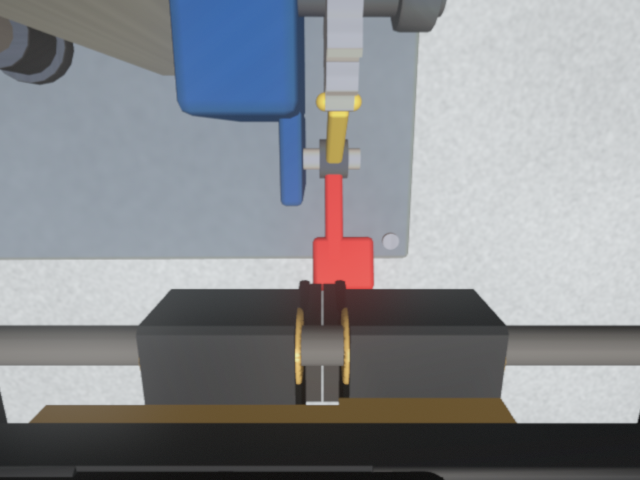

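Call:
send_rows([
  [[6, 4, 0], 0],
  [[4, 2, 10], 0],
  [[0, 0, 15], 0],
  [[0, 0, 15], 0],
  [[0, 0, 10], 0],
])

```text
time_s: 4.1
position: [0.4596, -0.0341, 0.1175]
tcp_rot: [[-0.078, -0.996, 0.041], [-0.997, 0.077, -0.024], [0.02, -0.043, -0.999]]
force: [-0.7, 0.5, -0.7]
opening: 0.007
```

```bash
python3 -c "
from h import *
st()
print(np.round(bot.read_state()['tcp_rot'],3))
for n in ['side','wrist']: snap(n,n+'2.png')
a=cv2.imread('pics/side2.png')[180:300,240:380];b=cv2.imread('pics/wrist2.png')
cv2.imwrite('pics/s2c.png',np.hstack([cv2.resize(a,(400,343),interpolation=3),cv2.resize(b,(400,343))]))"
```

```text
t 4.1 TCP lift [-124.9  -57.3  117.5] xang-lift -89.76 Flift [-0.7  0.5 -0.7] open 0.007 q [-18.  27. 113.  -1.  37.  77.]
[[-0.078 -0.996  0.041]
 [-0.997  0.077 -0.024]
 [ 0.02  -0.043 -0.999]]
```

View pics/s2c.png

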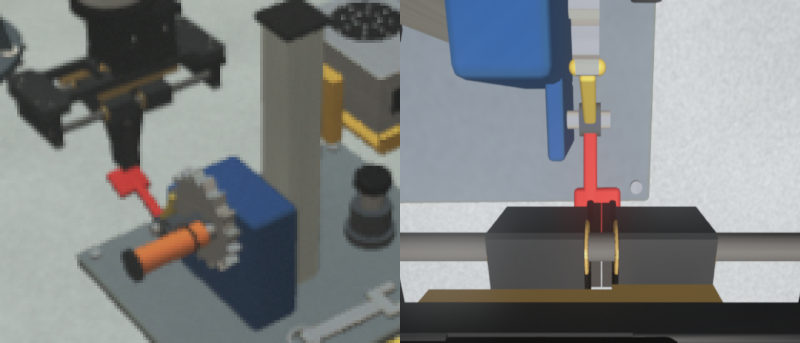

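Call:
send_rows([
  [[-1, 4, 4], 0],
  [[-1, 3, 5], 0],
  [[-1, 2, 6], 0],
  [[0, 1, 6], 0],
  [[0, 1, 6], 0],
])

```text
time_s: 4.62
position: [0.4499, -0.0319, 0.0918]
tcp_rot: [[-0.079, -0.996, 0.045], [-0.997, 0.078, -0.025], [0.022, -0.047, -0.999]]
force: [-1.4, 0.2, 3.0]
opening: 0.004
```

```bash
python3 -c "
from h import *
st()
"
```

```text
t 4.62 TCP lift [-134.8  -55.9   91.8] xang-lift -89.8 Flift [-1.5  0.1  3. ] open 0.004 q [-18.  30. 115.  -1.  32.  78.]
```

Call:
send_rows([
  [[0, 0, 6], 0],
  [[0, 0, 6], 0],
  [[0, 0, 6], 0],
  [[0, 0, 5], 0],
  [[0, 0, 3], 0],
])

```text
time_s: 5.03
position: [0.449, -0.0318, 0.0692]
tcp_rot: [[-0.077, -0.996, 0.045], [-0.997, 0.076, -0.026], [0.023, -0.046, -0.999]]
force: [-14.2, 2.2, 69.6]
opening: 0.009
```

```bash
python3 -c "
from h import *
st()
"
```

```text
t 5.03 TCP lift [-135.7  -55.9   69.2] xang-lift -89.72 Flift [-14.3   1.1  69.6] open 0.009 q [-18.  33. 116.  -1.  28.  78.]
```

Call:
send_rows([
  [[0, 0, -3], 0],
  [[0, 0, 0], 0],
  [[0, 0, 0], 0],
  [[0, 0, 0], 0],
  [[0, 0, 0], 0],
])

```text
time_s: 5.45
position: [0.4526, -0.0325, 0.0738]
tcp_rot: [[-0.078, -0.995, 0.055], [-0.997, 0.076, -0.029], [0.025, -0.057, -0.998]]
force: [-0.0, 0.3, -0.2]
opening: 0.003
```

```bash
python3 -c "
from h import *
st()
"
```

```text
t 5.45 TCP lift [-132.   -56.3   73.8] xang-lift -89.74 Flift [-0.1  0.3 -0.2] open 0.003 q [-18.  32. 116.  -1.  28.  78.]
```

Call:
send_rows([
  [[0, 0, -15], 0],
  [[0, 0, -25], 0],
  [[0, 0, -25], 0],
  [[0, 0, -25], 0],
  [[0, 0, -25], 0],
])

```text
time_s: 5.87
position: [0.443, -0.0284, 0.1836]
tcp_rot: [[-0.079, -0.996, 0.035], [-0.997, 0.078, -0.022], [0.019, -0.037, -0.999]]
force: [0.6, -0.8, -1.1]
opening: 0.004
```

Call:
send_rows([
  [[0, 0, -20], 0],
  [[0, 0, -10], 0],
  [[0, 0, 0], 0],
  [[0, 0, 0], 0],
  [[0, 0, 0], 0],
], gripper=0)

```text
time_s: 6.28
position: [0.4446, -0.0284, 0.2164]
tcp_rot: [[-0.079, -0.996, 0.041], [-0.997, 0.078, -0.024], [0.021, -0.043, -0.999]]
force: [0.4, 0.7, 0.2]
opening: 0.299
```

```bash
python3 -c "
from h import *
st()
print(np.round(bot.read_state()['tcp_rot'],3))
for n in ['side','wrist']: snap(n,n+'3.png')
a=cv2.imread('pics/side3.png')[180:300,240:380];b=cv2.imread('pics/wrist3.png')
cv2.imwrite('pics/s3c.png',np.hstack([cv2.resize(a,(400,343),interpolation=3),cv2.resize(b,(400,343))]))"
```

```text
t 6.28 TCP lift [-140.3  -52.8  216.4] xang-lift -89.79 Flift [0.4 0.7 0.2] open 0.299 q [-18.  16. 109.  -1.  52.  77.]
[[-0.079 -0.996  0.041]
 [-0.997  0.078 -0.024]
 [ 0.021 -0.043 -0.999]]
```

View pics/s3c.png

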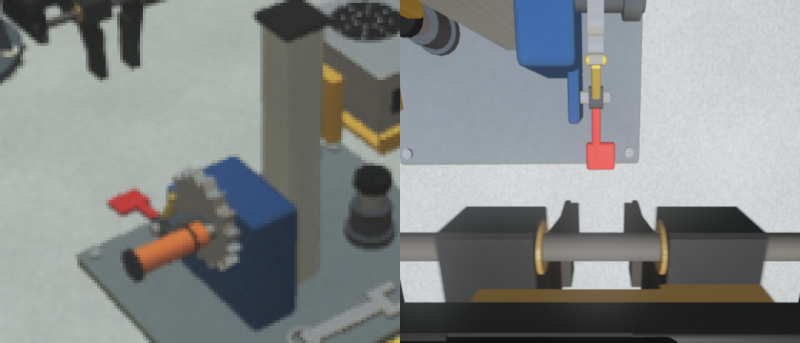

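Call:
send_rows([
  [[0, 0, 0], -0.12],
  [[0, 0, 0], -0.12],
  [[0, 0, 0], -0.12],
  [[0, 0, 0], -0.12],
  [[0, 0, 0], -0.12],
])

```text
time_s: 6.8
position: [0.4411, -0.0275, 0.2101]
tcp_rot: [[0.517, -0.855, 0.028], [-0.855, -0.518, -0.019], [0.031, -0.013, -0.999]]
force: [0.1, 0.3, 0.2]
opening: 0.773
```

Call:
send_rows([
  [[0, 0, 0], -0.12],
  [[0, 0, 0], -0.12],
  [[0, 0, 0], -0.12],
  [[0, 0, 0], -0.12],
  [[0, 0, 0], -0.12],
])

```text
time_s: 7.22
position: [0.4379, -0.0267, 0.2041]
tcp_rot: [[0.92, -0.391, 0.015], [-0.391, -0.92, -0.015], [0.019, 0.008, -1.0]]
force: [0.1, 0.1, -0.6]
opening: 0.995
```

```bash
python3 -c "
from h import *
st()
print(np.round(bot.read_state()['tcp_rot'],3))
"
```

```text
t 7.22 TCP lift [-147.1  -51.7  204.1] xang-lift -18.29 Flift [ 0.1  0.1 -0.6] open 0.995 q [-18.  17. 110.  -1.  52.   6.]
[[ 0.92  -0.391  0.015]
 [-0.391 -0.92  -0.015]
 [ 0.019  0.008 -1.   ]]
```

Call:
send_rows([
  [[0, 0, -8], -0.106],
  [[0, 0, -8], -0.106],
  [[0, 0, -8], -0.106],
  [[0, 15, -3], 0],
  [[0, 20, -1], 0],
])

```text
time_s: 7.63
position: [0.431, -0.0584, 0.2266]
tcp_rot: [[0.998, -0.058, -0.002], [-0.058, -0.998, -0.008], [-0.001, 0.009, -1.0]]
force: [-0.2, -0.3, -0.5]
opening: 1.0
```

Call:
send_rows([
  [[20, 20, -1], 0],
  [[30, 15, -1], 0],
  [[35, 0, -1], 0],
  [[35, 0, -1], 0],
  [[30, 0, -1], 0],
])

```text
time_s: 8.05
position: [0.5733, -0.1048, 0.2235]
tcp_rot: [[0.998, -0.064, -0.021], [-0.064, -0.998, -0.002], [-0.021, 0.004, -1.0]]
force: [0.4, -1.5, 0.1]
opening: 0.999
```

```bash
python3 -c "
from h import *
st()
print(np.round(bot.read_state()['tcp_rot'],3))
"
```

```text
t 8.05 TCP lift [  -5.8 -118.4  223.5] xang-lift 1.06 Flift [ 0.6 -1.5  0.1] open 0.999 q [-21.  27.  87.  -1.  66. -17.]
[[ 0.998 -0.064 -0.021]
 [-0.064 -0.998 -0.002]
 [-0.021  0.004 -1.   ]]
```

Call:
send_rows([
  [[25, 2, -1], 0.01],
  [[22, 2, -1], 0],
  [[12, 1, -1], 0],
  [[2, 0, -1], 0],
  [[0, 0, -1], 0],
])

```text
time_s: 8.47
position: [0.6408, -0.1152, 0.2169]
tcp_rot: [[0.997, -0.074, -0.03], [-0.074, -0.997, 0.001], [-0.03, 0.001, -1.0]]
force: [-0.2, -0.1, 0.3]
opening: 0.999
```

```bash
python3 -c "
from h import *
st()
print(np.round(bot.read_state()['tcp_rot'],3))
for n in ['top','wrist']: snap(n,n+'4.png')
a=cv2.imread('pics/top4.png')[160:310,260:430];b=cv2.imread('pics/wrist4.png')
cv2.imwrite('pics/s4c.png',np.hstack([cv2.resize(a,(400,343),interpolation=3),cv2.resize(b,(400,343))]))"
```

```text
t 8.47 TCP lift [  62.3 -123.2  216.9] xang-lift 0.46 Flift [-0.2 -0.1  0.3] open 0.999 q [-20.  33.  77.  -1.  71. -15.]
[[ 0.997 -0.074 -0.03 ]
 [-0.074 -0.997  0.001]
 [-0.03   0.001 -1.   ]]
```

View pics/s4c.png

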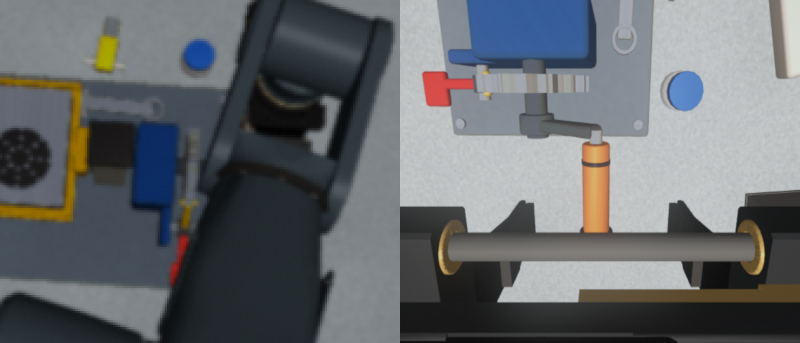

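Call:
send_rows([
  [[-1, 0, 10], 0],
  [[-1, 0, 12], 0],
  [[-1, 0, 12], 0],
  [[0, 0, 10], 0],
  [[0, 0, 6], 0],
])

```text
time_s: 8.98
position: [0.6302, -0.1136, 0.1659]
tcp_rot: [[0.997, -0.075, -0.031], [-0.075, -0.997, 0.001], [-0.031, 0.001, -1.0]]
force: [-0.1, 0.5, 0.1]
opening: 1.004
```

```bash
python3 -c "
from h import *
st()
print(np.round(bot.read_state()['tcp_rot'],3))
for n in ['side','wrist']: snap(n,n+'5.png')
a=cv2.imread('pics/side5.png')[180:300,240:380];b=cv2.imread('pics/wrist5.png')
cv2.imwrite('pics/s5c.png',np.hstack([cv2.resize(a,(400,343),interpolation=3),cv2.resize(b,(400,343))]))"
```

```text
t 8.98 TCP lift [  51.6 -122.5  165.9] xang-lift 0.43 Flift [-0.1  0.5  0.1] open 1.004 q [-20.  36.  81.  -1.  65. -15.]
[[ 0.997 -0.075 -0.031]
 [-0.075 -0.997  0.001]
 [-0.031  0.001 -1.   ]]
```

View pics/s5c.png

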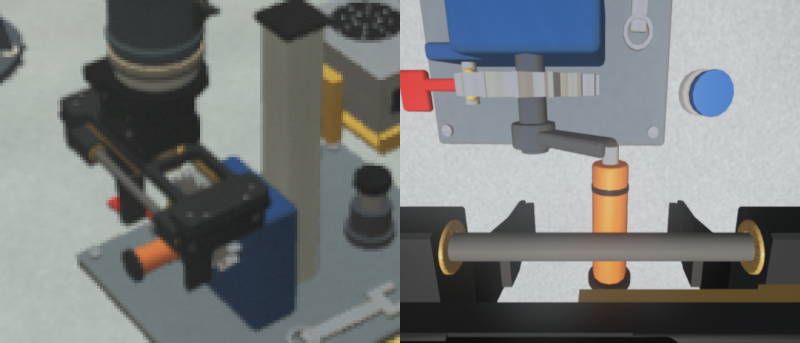

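Call:
send_rows([
  [[2, 0, 5], 0],
  [[2, 0, 5], 0],
  [[1, 0, 2], 0],
  [[0, 0, 0], 0],
  [[0, 0, 0], 0],
])

```text
time_s: 9.5
position: [0.6364, -0.1144, 0.154]
tcp_rot: [[0.997, -0.075, -0.029], [-0.075, -0.997, 0.001], [-0.029, 0.001, -1.0]]
force: [-0.7, -0.7, 0.5]
opening: 0.997
```

```bash
python3 -c "
from h import *
st()"
```

```text
t 9.5 TCP lift [  57.9 -122.8  154. ] xang-lift 0.42 Flift [-0.6 -0.7  0.5] open 0.997 q [-20.  37.  81.  -1.  64. -15.]
```

Call:
send_rows([
  [[0, 0, 0], 0],
  [[0, 0, 0], 0],
  [[0, 0, 0], 0],
  [[0, 0, 0], 0],
  [[0, 0, 0], 0],
], gripper=1)

```text
time_s: 9.92
position: [0.6373, -0.1146, 0.1551]
tcp_rot: [[0.997, -0.075, -0.027], [-0.075, -0.997, -0.0], [-0.027, 0.002, -1.0]]
force: [0.1, -0.4, 0.2]
opening: 0.708
```

Call:
send_rows([
  [[0, 0, 0], 0],
  [[0, 0, 0], 0],
  [[0, 0, 0], 0],
  [[0, 0, 0], 0],
  [[0, 0, 0], 0],
])

```text
time_s: 10.33
position: [0.6374, -0.1146, 0.1555]
tcp_rot: [[0.997, -0.075, -0.026], [-0.075, -0.997, -0.0], [-0.026, 0.002, -1.0]]
force: [0.1, 0.8, 0.3]
opening: 0.324
```

Call:
send_rows([
  [[0, 0, 0], 0],
  [[0, 0, 0], 0],
  [[0, 0, 0], 0],
  [[0, 0, 0], 0],
  [[0, 0, 0], 0],
])

```text
time_s: 10.75
position: [0.6343, -0.1144, 0.1551]
tcp_rot: [[0.997, -0.074, -0.033], [-0.074, -0.997, 0.0], [-0.033, 0.002, -0.999]]
force: [-1.5, 0.1, 2.1]
opening: 0.239
```

```bash
python3 -c "
from h import *
st()"
```

```text
t 10.75 TCP lift [  55.8 -123.   155.1] xang-lift 0.45 Flift [-1.6 -0.   2.1] open 0.239 q [-20.  37.  81.  -1.  64. -15.]
```

Call:
send_rows([
  [[1, 0, 2], 0],
  [[1, 0, 2], 0],
  [[1, 0, 2], 0],
  [[1, 0, 1.5], 0],
  [[0.3, 0, 0.5], 0],
])

```text
time_s: 11.17
position: [0.6366, -0.1146, 0.1514]
tcp_rot: [[0.997, -0.074, -0.037], [-0.074, -0.997, -0.0], [-0.037, 0.003, -0.999]]
force: [-3.7, -0.1, 6.1]
opening: 0.242
```

```bash
cat >> h.py <<'E'
C0=(-1.5,114.95)
def th():
    p=W2L(bot.read_state()['position']);d=p[0]-C0[0],p[2]-C0[1]
    print('theta',round(np.degrees(np.arctan2(d[1],d[0])),1),'r',round(np.hypot(*d),1),'crank est',round(np.radians(35)-np.arctan2(d[1],d[0]),3))
E
python3 -c "
from h import *
st();th()"
```

```text
t 11.17 TCP lift [  58.2 -123.   151.4] xang-lift 0.49 Flift [-3.6 -0.4  6.1] open 0.242 q [-20.  37.  81.  -1.  64. -15.]
theta 31.4 r 69.9 crank est 0.063
```

Call:
send_rows([
  [[1, 0, 2], 0],
  [[1, 0, 2], 0],
  [[1, 0, 2], 0],
  [[0.5, 0, 1], 0],
  [[0.2, 0, 0.4], 0],
])

```text
time_s: 11.58
position: [0.6379, -0.1147, 0.1493]
tcp_rot: [[0.996, -0.073, -0.042], [-0.073, -0.997, -0.001], [-0.042, 0.004, -0.999]]
force: [-3.1, -0.2, 7.0]
opening: 0.245
```

```bash
python3 -c "
from h import *
st();th()
for n in ['top','wrist','side']: snap(n,n+'6.png')
a=cv2.imread('pics/side6.png')[190:310,240:380];b=cv2.imread('pics/wrist6.png')
cv2.imwrite('pics/s6c.png',np.hstack([cv2.resize(a,(400,343),interpolation=3),cv2.resize(b,(400,343))]))
st()"
```

```text
t 11.58 TCP lift [  59.4 -123.   149.3] xang-lift 0.52 Flift [-3.1 -0.4  7. ] open 0.245 q [-20.  38.  80.  -1.  64. -15.]
theta 29.4 r 69.9 crank est 0.097
t 11.73 TCP lift [  59.3 -123.   149.5] xang-lift 0.52 Flift [-5.  -0.4  5.4] open 0.239 q [-20.  38.  80.  -1.  64. -15.]
```

View pics/s6c.png

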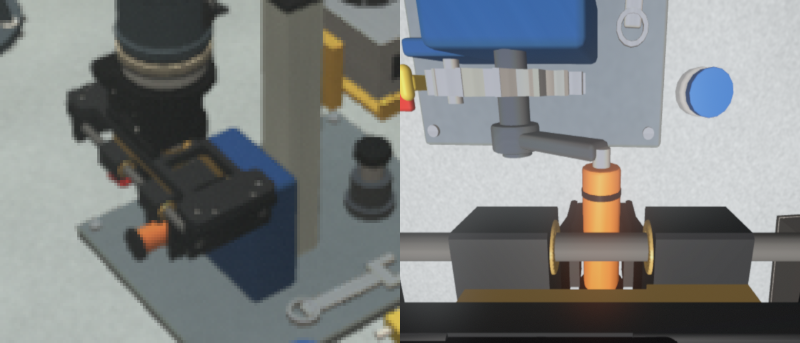

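```bash
python3 -c "
import cv2,numpy as np
o=[]
for n,(y,x) in [('wrist5.png',(60,0)),('wrist6.png',(60,0))]:
    o.append(cv2.resize(cv2.imread('pics/'+n)[40:220,0:340],None,fx=2.3,fy=1.6,interpolation=3))
cv2.imwrite('pics/paw.png',np.vstack(o))
from h import *
for t in ['pawl','release','pawl_pivot']: print(t,[(np.round(q['xy']),round(q['p'],2)) for q in recognise('wrist',t)[:2]])"
```

```text
pawl [(array([ 14., 114.]), 0.77)]
release [(array([ 12., 119.]), 0.76)]
pawl_pivot [(array([236., 118.]), 0.63)]
```

View pics/paw.png

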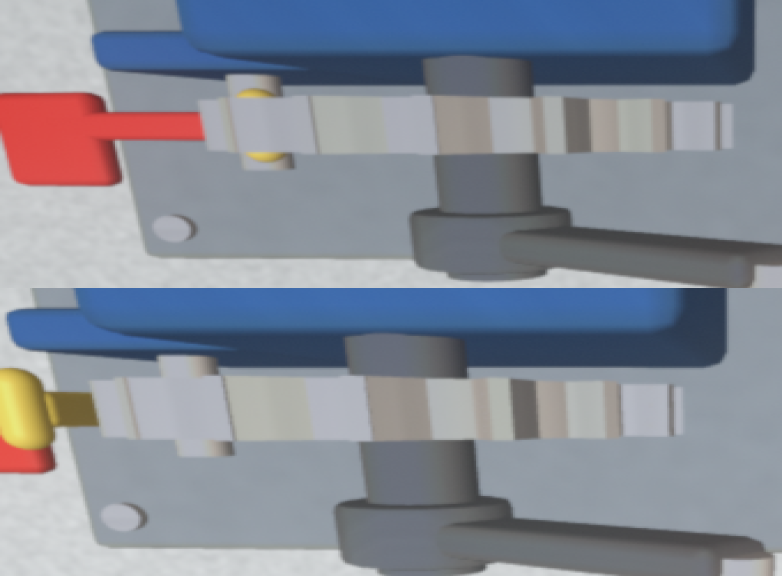

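Call:
send_rows([
  [[-1.0, 0, -1.8], 0],
  [[-1.1, 0, -1.8], 0],
  [[-1.2, 0, -1.7], 0],
  [[-1.2, 0, -1.7], 0],
  [[-1.3, 0, -1.6], 0],
])

```text
time_s: 12.3
position: [0.6281, -0.114, 0.162]
tcp_rot: [[0.996, -0.073, -0.051], [-0.073, -0.997, -0.0], [-0.051, 0.004, -0.999]]
force: [-5.3, 0.6, 4.7]
opening: 0.243
```

```bash
python3 -c "
from h import *
st();th()"
```

```text
t 12.3 TCP lift [  49.6 -123.1  162. ] xang-lift 0.54 Flift [-5.3  0.2  4.7] open 0.243 q [-20.  36.  81.  -1.  66. -15.]
theta 42.6 r 69.5 crank est -0.133
```

Call:
send_rows([
  [[-1.3, 0, -1.4], 0],
  [[-1.3, 0, -1.4], 0],
  [[-1.4, 0, -1.3], 0],
  [[-1.5, 0, -1.2], 0],
  [[-1.5, 0, -1.2], 0],
])

```text
time_s: 12.72
position: [0.6149, -0.113, 0.1727]
tcp_rot: [[0.995, -0.072, -0.066], [-0.072, -0.997, 0.0], [-0.066, 0.005, -0.998]]
force: [-5.1, -0.5, 4.7]
opening: 0.241
```

```bash
python3 -c "
from h import *
st();th()"
```

```text
t 12.72 TCP lift [  36.4 -123.1  172.7] xang-lift 0.56 Flift [-5.  -0.9  4.7] open 0.241 q [-20.  35.  82.  -1.  67. -15.]
theta 56.7 r 69.1 crank est -0.379
```

Call:
send_rows([
  [[-1.5, 0, -1.0], 0],
  [[-1.5, 0, -1.0], 0],
  [[-1.5, 0, -0.9], 0],
  [[-1.6, 0, -0.8], 0],
  [[-1.6, 0, -0.7], 0],
])

```text
time_s: 13.13
position: [0.5978, -0.1117, 0.1806]
tcp_rot: [[0.994, -0.071, -0.087], [-0.072, -0.997, 0.002], [-0.087, 0.005, -0.996]]
force: [-5.6, -0.1, 4.7]
opening: 0.241
```

```bash
python3 -c "
from h import *
st();th()"
```

```text
t 13.13 TCP lift [  19.2 -123.2  180.6] xang-lift 0.6 Flift [-5.6 -0.6  4.7] open 0.241 q [-20.  34.  83.  -2.  68. -15.]
theta 72.5 r 68.8 crank est -0.654
```

Call:
send_rows([
  [[-1.2, 0, -0.6], 0],
  [[-1.2, 0, -0.5], 0],
  [[-1.2, 0, -0.4], 0],
  [[-1.2, 0, -0.3], 0],
  [[-1.2, 0, -0.2], 0],
])

```text
time_s: 13.55
position: [0.5767, -0.1101, 0.1838]
tcp_rot: [[0.99, -0.07, -0.122], [-0.07, -0.998, 0.004], [-0.122, 0.004, -0.992]]
force: [-7.7, -1.1, 2.8]
opening: 0.245
```

```bash
python3 -c "
from h import *
st();th()"
```

```text
t 13.55 TCP lift [  -2.  -123.4  183.8] xang-lift 0.65 Flift [-7.6 -1.8  2.8] open 0.245 q [-21.  33.  85.  -2.  69. -16.]
theta 90.4 r 68.9 crank est -0.967
```

Call:
send_rows([
  [[-0.2, 0, 0], 0],
  [[-0.2, 0, 0], 0],
  [[-0.2, 0, 0.1], 0],
  [[-0.2, 0, 0.2], 0],
  [[-0.2, 0, 0.3], 0],
])

```text
time_s: 13.97
position: [0.5543, -0.1083, 0.1806]
tcp_rot: [[0.983, -0.069, -0.172], [-0.069, -0.998, 0.009], [-0.173, 0.003, -0.985]]
force: [-7.4, -1.5, -1.1]
opening: 0.247
```

```bash
cat >> h.py <<'E'
def hd():
    s=bot.read_state();import json
    g=W2L(np.array(s['position'])-0.015*np.array(s['tcp_rot'])[:,2]);d=g[0]+1,g[2]-130
    print('handle',g,'theta',round(np.degrees(np.arctan2(d[1],d[0])),1),'r',round(np.hypot(*d),1),'carr mm',round((np.radians(35)-np.arctan2(d[1],d[0]))*60,1))
E
python3 -c "
from h import *
st();hd()"
```

```text
t 13.97 TCP lift [ -24.5 -123.4  180.6] xang-lift 0.72 Flift [-7.2 -2.1 -1.1] open 0.247 q [-21.  33.  86.  -3.  71. -15.]
handle [ -21.9 -123.4  195.4] theta 107.7 r 68.7 carr mm -76.2
```

Call:
send_rows([
  [[1.5, 0, -0.2], 0],
  [[1.5, 0, -0.2], 0],
  [[1.5, 0, -0.2], 0],
  [[1.5, 0, -0.2], 0],
  [[1.5, 0, -0.2], 0],
])

```text
time_s: 14.38
position: [0.5372, -0.107, 0.1733]
tcp_rot: [[0.971, -0.068, -0.231], [-0.067, -0.998, 0.015], [-0.231, 0.001, -0.973]]
force: [-6.6, -1.0, -3.7]
opening: 0.246
```

```bash
python3 -c "
from h import *
st();hd()"
```

```text
t 14.38 TCP lift [ -41.6 -123.5  173.3] xang-lift 0.79 Flift [-6.5 -1.5 -3.7] open 0.246 q [-21.  34.  86.  -4.  73. -15.]
handle [ -38.1 -123.5  187.9] theta 122.7 r 68.8 carr mm -91.8
```

Call:
send_rows([
  [[1.0, 0, -1.0], 0],
  [[1.0, 0, -1.0], 0],
  [[1.0, 0, -1.0], 0],
  [[1.0, 0, -1.0], 0],
  [[1.0, 0, -1.0], 0],
])

```text
time_s: 14.8
position: [0.5284, -0.1063, 0.1672]
tcp_rot: [[0.961, -0.069, -0.267], [-0.066, -0.998, 0.021], [-0.268, -0.002, -0.963]]
force: [-3.3, -0.8, -0.9]
opening: 0.245
```

```bash
python3 -c "
from h import *
st();hd()"
```

```text
t 14.8 TCP lift [ -50.4 -123.6  167.2] xang-lift 0.8 Flift [-3.2 -1.1 -0.9] open 0.245 q [-21.  34.  86.  -4.  74. -15.]
handle [ -46.4 -123.5  181.6] theta 131.3 r 68.7 carr mm -100.9
```

Call:
send_rows([
  [[0, 0, 0], 0],
  [[0, 0, 0], 0],
  [[0, 0, 0], 0],
  [[0, 0, 0], 0],
  [[0, 0, 0], 0],
])

```text
time_s: 15.22
position: [0.5285, -0.1063, 0.1674]
tcp_rot: [[0.961, -0.069, -0.267], [-0.066, -0.998, 0.021], [-0.268, -0.002, -0.963]]
force: [-3.6, 0.1, -3.1]
opening: 0.243
```

```bash
python3 -c "
from h import *
st();hd()"
```

```text
t 15.22 TCP lift [ -50.3 -123.6  167.4] xang-lift 0.78 Flift [-3.6 -0.2 -3.1] open 0.243 q [-21.  34.  86.  -4.  74. -15.]
handle [ -46.3 -123.5  181.8] theta 131.2 r 68.8 carr mm -100.7
```

Call:
send_rows([
  [[-0.3, 0, 0.5], 0],
  [[-0.3, 0, 0.5], 0],
  [[-0.3, 0, 0.5], 0],
  [[0, 0, 0], 0],
  [[0, 0, 0], 0],
])

```text
time_s: 15.63
position: [0.5284, -0.1063, 0.1672]
tcp_rot: [[0.962, -0.069, -0.264], [-0.066, -0.998, 0.02], [-0.265, -0.002, -0.964]]
force: [-2.9, -0.1, -1.6]
opening: 0.238
```

```bash
python3 -c "
from h import *
st();hd()
snap('side','side7.png');st()
cv2.imwrite('pics/s7c.png',cv2.resize(cv2.imread('pics/side7.png')[160:300,260:440],None,fx=4,fy=4,interpolation=3))
st()"
```

```text
t 15.63 TCP lift [ -50.4 -123.6  167.2] xang-lift 0.77 Flift [-2.8 -0.3 -1.6] open 0.238 q [-21.  34.  86.  -4.  74. -15.]
handle [ -46.4 -123.6  181.7] theta 131.3 r 68.8 carr mm -100.8
t 15.68 TCP lift [ -50.4 -123.6  167.2] xang-lift 0.77 Flift [-2.2 -0.3  0.3] open 0.24 q [-21.  34.  86.  -4.  74. -15.]
t 15.68 TCP lift [ -50.4 -123.6  167.2] xang-lift 0.77 Flift [-2.2 -0.3  0.3] open 0.24 q [-21.  34.  86.  -4.  74. -15.]
```

View pics/s7c.png

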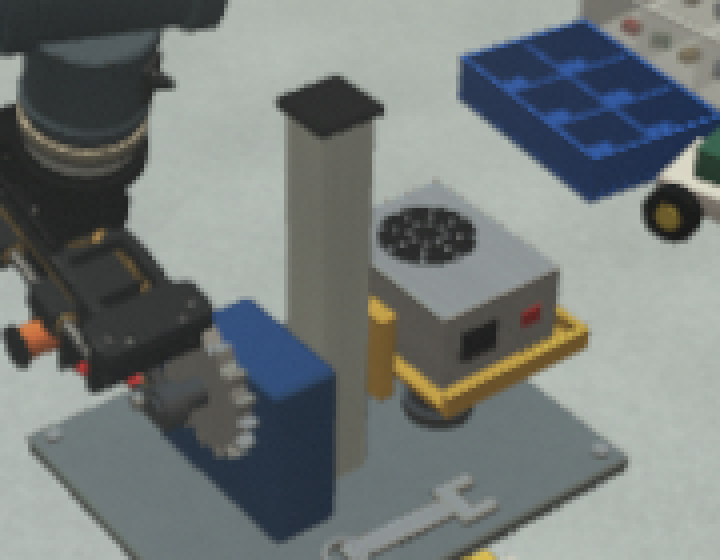

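Call:
send_rows([
  [[-0.5, 0, 0.8], 0],
  [[-0.5, 0, 0.8], 0],
  [[-0.5, 0, 0.8], 0],
  [[-0.5, 0, 0.8], 0],
  [[-0.5, 0, 0.8], 0],
])

```text
time_s: 16.1
position: [0.5279, -0.1063, 0.1665]
tcp_rot: [[0.964, -0.07, -0.256], [-0.067, -0.998, 0.019], [-0.257, -0.001, -0.966]]
force: [-1.3, -0.9, 5.3]
opening: 0.241
```

```bash
python3 -c "
from h import *
st();hd()"
```

```text
t 16.1 TCP lift [ -50.9 -123.6  166.5] xang-lift 0.75 Flift [-1.2 -1.   5.3] open 0.241 q [-21.  34.  87.  -4.  73. -15.]
handle [ -47.1 -123.6  181. ] theta 132.1 r 68.7 carr mm -101.7
```

Call:
send_rows([
  [[0, 0, 0], 0],
  [[0, 0, 0], 0],
  [[0, 0, 0], 0],
  [[0, 0, 0], 0],
  [[0, 0, 0], 0],
])

```text
time_s: 16.52
position: [0.5281, -0.1063, 0.1666]
tcp_rot: [[0.964, -0.069, -0.256], [-0.067, -0.998, 0.019], [-0.256, -0.001, -0.967]]
force: [-1.9, 0.4, 3.7]
opening: 0.237
```

Call:
send_rows([
  [[0, 0, 0], 0],
  [[0, 0, 0], 0],
  [[0, 0, 0], 0],
  [[0, 0, 0], 0],
  [[0, 0, 0], 0],
])

```text
time_s: 16.93
position: [0.528, -0.1063, 0.1666]
tcp_rot: [[0.964, -0.07, -0.256], [-0.067, -0.998, 0.019], [-0.256, -0.001, -0.967]]
force: [-1.8, 1.4, 3.5]
opening: 0.24
```

```bash
python3 -c "
from h import *
st();hd()"
```

```text
t 16.93 TCP lift [ -50.8 -123.6  166.6] xang-lift 0.75 Flift [-1.9  1.2  3.5] open 0.24 q [-21.  34.  87.  -4.  73. -15.]
handle [ -46.9 -123.6  181.1] theta 131.9 r 68.7 carr mm -101.5
```

Call:
send_rows([
  [[0, 0, 0], 0],
  [[0, 0, 0], 0],
  [[0, 0, 0], 0],
  [[0, 0, 0], 0],
  [[0, 0, 0], 0],
], gripper=0)

```text
time_s: 17.35
position: [0.5299, -0.1064, 0.1651]
tcp_rot: [[0.965, -0.069, -0.252], [-0.066, -0.998, 0.018], [-0.252, -0.001, -0.968]]
force: [0.1, 0.7, -0.4]
opening: 0.539
```

Call:
send_rows([
  [[0, 0, 0], 0],
  [[0, 0, 0], 0],
  [[0, 0, 0], 0],
  [[0, 0, 0], 0],
  [[0, 0, 0], 0],
])

```text
time_s: 17.77
position: [0.5302, -0.1064, 0.1646]
tcp_rot: [[0.965, -0.069, -0.251], [-0.066, -0.998, 0.019], [-0.252, -0.001, -0.968]]
force: [0.8, -0.2, 0.1]
opening: 0.919
```

```bash
python3 -c "
from h import *
st();hd();snap('wrist','w8.png')"
```

```text
t 17.77 TCP lift [ -48.6 -123.6  164.6] xang-lift 0.79 Flift [ 0.8 -0.2  0.1] open 0.919 q [-21.  34.  87.  -4.  73. -15.]
handle [ -44.8 -123.5  179.1] theta 131.7 r 65.8 carr mm -101.3
```

View pics/w8.png

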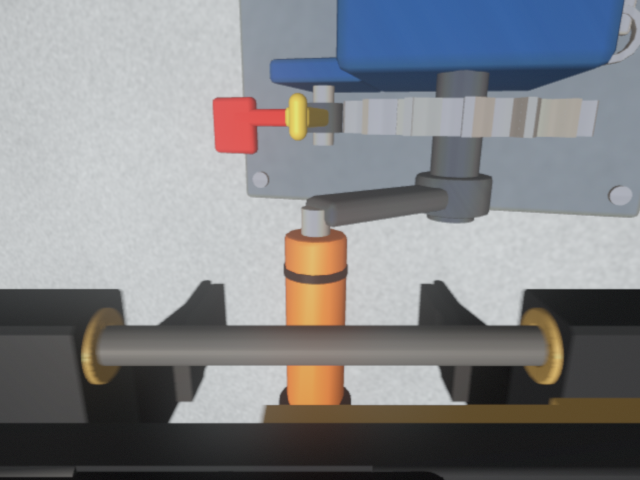

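The fingers stand clear on both sides of the handle (315, 320), and the pawl (298, 117) is out. Retract along the tool axis.

Call:
send_rows([
  [[0, 0, -8], 0],
  [[0, 0, -12], 0],
  [[0, 0, -18], 0],
  [[0, 0, -20], 0],
  [[0, 0, -20], 0],
])

```text
time_s: 18.23
position: [0.5469, -0.1067, 0.2402]
tcp_rot: [[0.962, -0.069, -0.262], [-0.066, -0.998, 0.023], [-0.263, -0.005, -0.965]]
force: [0.3, -0.1, -0.1]
opening: 1.001
```

Call:
send_rows([
  [[0, 10, -20], 0],
  [[0, 15, -15], 0],
  [[0, 15, -5], 0],
  [[0, 5, 0], 0],
  [[0, 0, 0], 0],
])

```text
time_s: 18.65
position: [0.558, -0.1548, 0.2874]
tcp_rot: [[0.966, -0.067, -0.251], [-0.065, -0.998, 0.018], [-0.252, -0.001, -0.968]]
force: [-0.6, 0.2, -1.2]
opening: 0.997
```

```bash
python3 -c "
from h import *
st()
snap('side','side9.png');snap('top','top9.png')
a=cv2.imread('pics/side9.png')[160:340,230:450];b=cv2.imread('pics/top9.png')[160:310,225:405]
cv2.imwrite('pics/s9c.png',np.hstack([cv2.resize(a,(400,327),interpolation=3),cv2.resize(b,(392,327),interpolation=3)]))"
```

```text
t 18.65 TCP lift [ -17.  -169.5  287.4] xang-lift 0.88 Flift [-0.6  0.1 -1.2] open 0.997 q [-24.  30.  74.  -5.  90. -20.]
```

View pics/s9c.png

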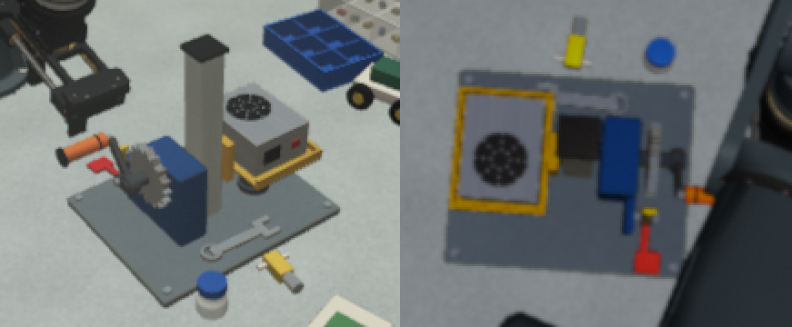

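```bash
python3 -c "
from h import *
print(bot.hand_in())"
```

```text
the job is handed in; nothing more can be done
None
```

I lowered the platform onto the rubber buffer and handed the job in at about 18.7 s of the 64 s allowed; no verdict was given.

- **Release lever:** I pressed it down to its stop with closed fingers. The push reached about 70 N at the stop because my last steps went deeper than needed, against a 120 N wrist limit. The lever stayed down.
- **Winding up:** I gripped the orange handle and wound the crank up about 0.1 rad. The wrist picture then showed the yellow pawl sprung clear of the ratchet, and I held there before lowering.
- **Lowering:** I carried the handle over the top to about 132°, which is roughly 101 mm of platform travel. By my estimate the platform moved at 47 mm/s on average at most, against the 120 mm/s limit.
- **Standing on the buffer:** The load felt at the handle fell from about 7.5 N to about zero. Near the end I was pushing down very slightly, by 1 to 3 N. I held for over 0.8 s before opening the fingers.

**Last checks:** When the fingers opened, the force went to zero. The last pictures show the platform on the buffer and the power supply flat in its place. The bystanders in view (spanner, gear motor and jar) look unmoved, and the arm was clear of everything.

**What was not ideal:**
- The tool slowly tilted under load, by about 15° at the end. The free-spinning sleeve took this up without trouble.
- With near-zero commands the platform ran a little faster than I asked until I commanded against the load.
- I could not read the force on the rest directly. I judged it only from the load at the handle, which suggests about 9 N.

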